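Slide the carrier board home on the loading station

TASK

Push the loaded carrier board along its rails with a fingertip, gently and without lifting it, until you feel it drop fully home into the locating notches, its top flush with the side guides; do not ram it. Then press the black ready button on the grey control box at the end of the station to tell the loader, and take your hand away. The fittings stay standing in their nests, and everything else on the bench stays where it is.

Things in the scene. Friction and masses are not known exactly. Their poses are not given: they have to be found in the camera images.
- station: Loading station fixed to the bench: aluminium base plate 176 x 560 x 12 mm with two notched rails between upright side guides, and a grey control box (85 x 62 mm, top 62 mm above the bench) at y = -285 mm. Origin: on the bench, midway along and between the rails. x away from the robot, y (to the left) along the rails, z up. Rails and guides run from y = -230 to +230 mm.
- rail_mid (a point): Point fixed to the station midway along and between the rails, at the height of their running surface, 36 mm above the bench; station's axes. Each rail covers x = 43 to 75 mm either side; between them is an open channel 86 mm wide down to the base plate (12 mm above the bench). Inner faces of the side guides at x = +-76.5 mm, their tops 22 mm above this point.
- seat (a point): Home place of the carrier board, fixed to the station at (0, -75, 30) mm in its frame, same axes. The carrier's origin lies here when all four feet are down in their notches; while it rides on the rails its origin is 6 mm higher. Notches: 16 mm long, 6 mm deep, upright walls, in the outer tracks 90 mm to the right (-y) of this point and in the inner tracks 90 mm to the left.
- carrier: Plywood carrier board loose on the rails: 150 mm across, 220 along the rails, 18 thick, on four steel feet 12 mm long, 10 tall. 0.8 to 1.1 kg loaded. Origin: centre, at the feet's undersides; y along the rails as the station's, z up; top at z = 28 mm. Front feet (y = -90) ride the outer tracks, rear feet (+90) the inner ones. It starts 130 to 190 mm to the left (+y) of home and slides towards -y.
- carrier_end (a point): Centre of the board's rear (left, +y) end face, a plain upright plywood edge 150 mm wide, 18 tall: the face to push. At (0, 110, 19) mm in the carrier's frame; the channel behind it is free. Sliding takes 3.5 to 8 N. When the feet reach the notches (2 mm play each way) the board drops 6 mm, stops against the notch walls and the push rises sharply; its top is then flush with the side guides.
- ready_button (a joint): Travel of the ready button, in m: 0 released, 0.006 fully pressed (downward). Counts as pressed from 0.0045. It springs back; it starts to move at about 1.2 N and is fully down at 4 N.
- ready_button_top (a point): Centre of the top of the round black push button, 30 mm across, in a steel collar on top of the grey control box at the right-hand end of the station, at (0, -285) mm in the station's frame, about 84 mm above the bench when released. The only button there.
- fitting_a: Turned steel fitting standing loose in a round nest 10 mm deep in the board: hexagon 30 mm across flats, 20 mm high, with a bored round collar on top, 32 mm high in all (so it stands 22 mm above the board). Origin: centre of its underside, which lies at (-36, -60, 18) mm in the carrier's frame. Not to be handled.
- fitting_b: Turned steel fitting standing loose in a round nest 10 mm deep in the board: hexagon 30 mm across flats, 20 mm high, with a bored round collar on top, 32 mm high in all (so it stands 22 mm above the board). Origin: centre of its underside, which lies at (36, -60, 18) mm in the carrier's frame. Not to be handled.
- fitting_c: Turned steel fitting standing loose in a round nest 10 mm deep in the board: hexagon 30 mm across flats, 20 mm high, with a bored round collar on top, 32 mm high in all (so it stands 22 mm above the board). Origin: centre of its underside, which lies at (-36, 10, 18) mm in the carrier's frame. Not to be handled.
- fitting_d: Turned steel fitting standing loose in a round nest 10 mm deep in the board: hexagon 30 mm across flats, 20 mm high, with a bored round collar on top, 32 mm high in all (so it stands 22 mm above the board). Origin: centre of its underside, which lies at (36, 10, 18) mm in the carrier's frame. Not to be handled.
- spare_fitting: A fitting like those in the board, standing on the bench on the robot's side of the station. Origin: centre of its underside. Leave alone.
- sleeve_a: Turned steel sleeve, 42 mm across, 35 mm tall, standing on the bench on the robot's side of the station. Origin: centre of its underside. Leave alone.
- sleeve_b: Turned steel sleeve, 42 mm across, 35 mm tall, standing on the bench beyond the station. Origin: centre of its underside. Leave alone.
- plug_gauge: Double-ended steel plug gauge, 124 mm long, 20 mm thick, lying on the bench. Origin: under its middle. Leave alone.
- caliper: Digital caliper, 235 mm long, 14 mm high, lying on the bench. Origin: under its middle. Leave alone.
- deburrer: Hand deburring tool with a grey handle, 150 mm long, 22 mm thick, lying on the bench. Origin: under its handle. Leave alone.
- oil_bottle: White plastic oil bottle, 52 mm across, 130 mm tall, with a black cap, standing on the bench beyond the station. Origin: centre of its underside. Leave alone.

How it is judged:
By the outcome, as a careful person would: the job done as asked, in the order asked, and still so for the second after the job is handed in, with the robot touching nothing.
It also fails if it takes over 48 s, if anything falls off the work surface, if the arm or the gripper's body presses on something with over 40 N, if the wrist force passes 120 N, or if a joint passes its speed limit or range.

ROBOT

A 7-joint arm with a two-finger parallel gripper is mounted at the origin on the work surface. World frame = base frame: x ahead of the robot, y to its left, z up, the work surface at z = 0. Lengths are in m, angles in rad, forces in N, time in s.
With the tool pointing down it reaches from about 0.4 to 0.85 m from the base axis. Payload 4.5 kg.
Tool frame: the origin (TCP) lies midway between the tips of the shut fingers; the grasp point (between the pads) lies 19 mm behind it; z points along the fingers, y is the line along which they close (so a half turn about z gives the same grasp; the last joint's range is limited). The gripper opens to 88 mm and grips with 3 to 60 N. Pads are 18 mm wide; open, the fingers measure 123 mm over their backs; the gripper's body (75 mm by 187 mm) begins 45 mm behind the grasp point.
Start: joints at [1.325, 0.689, -0.195, 1.565, 0.157, 0.902, -0.215], TCP at [0.173, -0.601, 0.239] pointing down, gripper open.
Joint ranges: [-3.01, 3.01], [-0.46, 2.08], [-1.47, 1.51], [0.13, 2.56], [-1, 4.14], [0.04, 2.09], [-2.66, 2.66]. Speed limits (rad/s): [2.57, 2.57, 3.14, 3.14, 3.14, 3.14, 3.14].

INTERFACE

Orientations are given as a unit quaternion [x, y, z, w].
In Python, from plant import get_state, viewer, workorder gives the robot as it stands. The module is installed in compiled form; this text tells all that it offers.
- The arm moves only by the tool step_arm, never from a script. Its argument "motion" is a list of rows, each an object of numbers: "wx", "wy", "wz": the turn, a rotation vector about the tool's x, y, z each as a share of 180 degrees, from -1 to 1; "dx", "dy", "dz": the shift along the tool's x, y, z each as a share of 8 cm, from -1 to 1; "claw": the finger opening in mm, from 0 to 88.1. A call has 1 to 8 rows; each row is the pose to reach, as a shift and turn from the pose commanded when the call began, along the tool's axes at that moment, turning the shorter way round; what a row does not reach only later rows make up. A row lasts 1/10 s, in which the tool goes at most 50 mm and 8.59 degrees, less where a joint would pass 70% of its speed; a pose out of reach is approached as far as the arm can. A call with a number of a shift or a turn outside -1 to 1 is refused whole. A call with a gripper value outside its range is refused whole. The fingers move at their own pace and stop on an object; "force" is the grip in N (left out, the last holds). Time passes only in rows, so rows that repeat a pose let the fingers close. It gives the time, the measured TCP pose, the force, the opening and the grip force at its end, in the units of the state.
- get_state(): the state, without advancing time (a new reading comes with each control period).
- viewer.snapshot(name): name is "side" or "top" or "wrist"; returns (picture, depth): 480x640x3 uint8, red, green, blue; 480x640 float32, m along the optical axis (not along the pixel's ray), 0 where there is no reading.
- viewer.calibration(name): a dict with "vfov" (degrees; the focal length in pixels is half the picture's height over the tangent of half this angle, whatever the lens; pixels are square), "cx", "cy" (the principal point, pixels), "extrinsics" (4x4, takes a point from camera to world coordinates). Camera axes: x right, y down, z forward; pixel columns grow to the right and rows downward; lengths in m; the calibration is good to about 2 mm. A picture is of the moment at which its call begins: read the wrist's pose just before it. calibration takes no time and is no camera call; for the wrist camera it gives the pose at the moment of the call.
- workorder.finish_job(): hands the job in; it is judged then, once.
The state is a dict: "clock": time; "q": joint angles; "qd": joint speeds; "joint_torque": joint torques, N m; "tool_pos": TCP position; "eef_rot": TCP orientation; "contact_force": force on the tool from outside, world axes, zero at the start; "moment": the same for the moment, N m; "opening": opening from 0.0 (shut) to 1.0 (fully open); "finger_force": force on a finger pad.
Only numpy, scipy, OpenCV 4.12 (cv2) and the standard library are available. Lean on these libraries where they do the work, as an engineer would, in place of code of your own. Each camera call takes 0.05 s, during which the arm holds its last target. There are 200 camera calls.

## Working session

There is one attempt and no reset: what is moved stays moved. The work goes in short steps, Python scripts to look and compute and a tool call to move; the robot and the scene stay as the last step left them, time stands still between calls to the robot, and variables do not carry over. Pictures are saved under pics/ and viewed, at most 10 in all, crops included, and the job is handed in when it is done.

Besides the shell and the picture viewer there is one more tool, called after "Request:" by a JSON object that holds its "op" and its "data", one argument or row to a line. step_arm: Moves the arm, as the interface text tells. Shift numbers are shares of 8 cm and turn numbers shares of 180 degrees, none past 1 either way. Its arguments: {"type":"object","properties":{"motion":{"type":"array","items":{"type":"object","properties":{"wx":{"type":"number","minimum":-1,"maximum":1},"wy":{"type":"number","minimum":-1,"maximum":1},"wz":{"type":"number","minimum":-1,"maximum":1},"dx":{"type":"number","minimum":-1,"maximum":1},"dy":{"type":"number","minimum":-1,"maximum":1},"dz":{"type":"number","minimum":-1,"maximum":1},"claw":{"type":"number"}}}},"force":{"type":"number"}},"required":["motion"]}

```bash
mkdir -p pics; cat > h.py <<'E'
import numpy as np, cv2
from plant import get_state, viewer, workorder
def snap(n,f):
    p,d=viewer.snapshot(n); c=viewer.calibration(n); cv2.imwrite(f'pics/{f}.png',p[:,:,::-1]); np.savez(f'{f}.npz',p=p,d=d,cx=c['cx'],cy=c['cy'],vf=c['vfov'],E=c['extrinsics']); return p,d,c
def cloud(f):
    z=np.load(f+'.npz'); d=z['d']; F=240/np.tan(np.radians(z['vf'])/2)
    v,u=np.mgrid[:480,:640]; P=np.stack([(u-z['cx'])/F*d,(v-z['cy'])/F*d,d],-1)
    W=P@z['E'][:3,:3].T+z['E'][:3,3]; W[d==0]=np.nan; return z['p'],W
E
python3 - <<'E'
from h import *
s=get_state();print({k:np.round(v,3) for k,v in s.items()})
for n in('top','side'):
    p,d,c=snap(n,n+'0');print(c)
E
```

```text
{'clock': np.float64(0.0), 'q': array([ 1.325,  0.69 , -0.194,  1.566,  0.157,  0.902, -0.215]), 'qd': array([-0.   , -0.   , -0.   , -0.001, -0.002,  0.002, -0.001]), 'joint_torque': array([-1.0000e-03, -5.2756e+01, -1.2670e+00, -1.5343e+01, -5.3000e-02,
        7.0000e-03,  0.0000e+00]), 'tool_pos': array([ 0.172, -0.6  ,  0.238]), 'eef_rot': array([ 0.99 ,  0.139, -0.   , -0.001]), 'contact_force': array([-0.221,  0.134, -0.83 ]), 'moment': array([-0.013, -0.058, -0.019]), 'finger_force': np.float64(0.0), 'opening': np.float64(1.004)}
{'vfov': 44.269771097473495, 'cx': 316.3403565805845, 'cy': 236.03555170240404, 'extrinsics': array([[ 0.02756198, -0.99855219,  0.04619379,  0.44518089],
       [-0.99961618, -0.02766185, -0.00152391, -0.03707034],
       [ 0.00279951, -0.04613405, -0.99893133,  1.42066709],
       [ 0.        ,  0.        ,  0.        ,  1.        ]])}
{'vfov': 49.26603567538198, 'cx': 315.9052555635961, 'cy': 238.75418379663373, 'extrinsics': array([[-0.85514462, -0.37018896,  0.36288815,  0.1132367 ],
       [-0.51815746,  0.58945368, -0.61972349,  0.68976164],
       [ 0.01550904, -0.71798641, -0.69588432,  0.87567532],
       [ 0.        ,  0.        ,  0.        ,  1.        ]])}
```

View pics/top0.png

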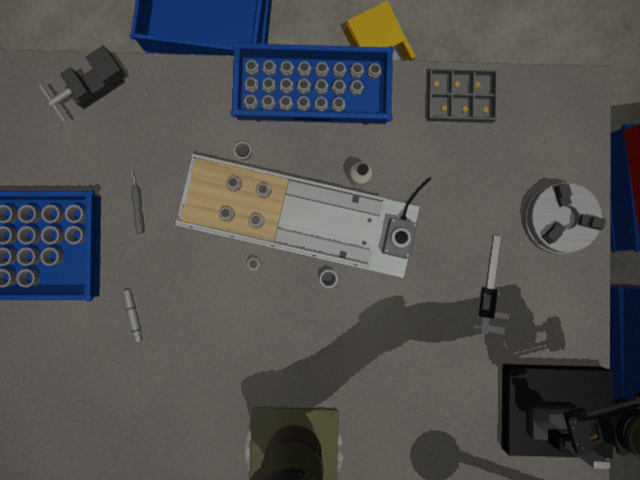

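View pics/side0.png

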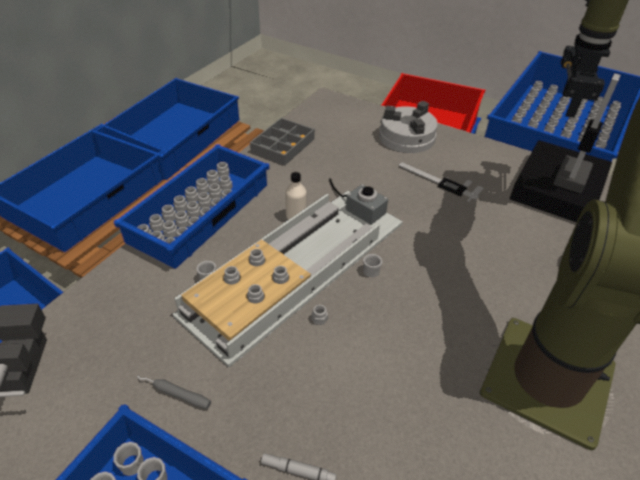

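The top view shows the wood board at about cols 180–288, rows 155–240. The button is near (401,238), and the rails tilt about 12° in the image. The side view shows the board on the rails with its rear end near the lower-left rail end.

```bash
python3 - <<'E'
from h import *
def ray(f,uv,z):
    k=np.load(f+'.npz');F=240/np.tan(np.radians(k['vf'])/2);uv=np.atleast_2d(uv)
    d=np.c_[(uv[:,0]-k['cx'])/F,(uv[:,1]-k['cy'])/F,np.ones(len(uv))]@k['E'][:3,:3].T;o=k['E'][:3,3]
    return o+d*((z-o[2])/d[:,2])[:,None]
for f in('top0','side0'):
    p,W=cloud(f); h=cv2.cvtColor(p,cv2.COLOR_RGB2HSV)
    m=((h[...,0]>8)&(h[...,0]<25)&(h[...,1]>70)&(h[...,2]>90)).astype(np.uint8)
    m=cv2.morphologyEx(m,cv2.MORPH_OPEN,np.ones((3,3)))
    n,l,s,c=cv2.connectedComponentsWithStats(m)
    ok=[i for i in range(1,n) if 1500<s[i,4]]
    print(f,[(s[i],c[i]) for i in ok])
    i=max([i for i in ok if s[i,0]<300],key=lambda i:s[i,4])
    c0=cv2.findContours((l==i).astype(np.uint8),0,1)[0];c0=max(c0,key=cv2.contourArea)[:,0]
    X=ray(f,c0,.064);r=cv2.minAreaRect((X[:,:2]*1000).astype(np.float32));print(r,cv2.boxPoints(r), 'z',np.nanmedian(W[l==i][:,2]))
    # button: dark near
    u,v=(401,238) if f=='top0' else (368,192)
    sub=h[v-18:v+18,u-18:u+18,2]; mm=(sub<50).astype(np.uint8)
    n,l2,s2,c2=cv2.connectedComponentsWithStats(mm)
    for j in range(1,n):
        if s2[j,4]>12: print('dark',s2[j],c2[j]+[u-18,v-18],ray(f,c2[j]+[u-18,v-18],.084))
    print('z near',W[v-3:v+4,u-3:u+4,2].round(3)[3])
E
python3 -c "
import cv2
a=cv2.imread('pics/top0.png')[140:290,170:440];cv2.imwrite('pics/c.png',cv2.resize(a,None,fx=2.9,fy=2.9,interpolation=2))"
```

```text
top0 [(array([ 347,    1,   69,   57, 1914], dtype=int32), array([377.68443051,  27.76541275])), (array([ 182,  158,  106,   83, 5390], dtype=int32), array([233.03395176, 199.06586271]))]
((587.5904541015625, 152.07244873046875), (219.5016632080078, 150.20030212402344), 78.5412826538086) [[492.18387   59.428703]
 [639.39044   29.589622]
 [682.9971   244.71619 ]
 [535.79047  274.55527 ]] z 0.063146246435835
dark [ 2  0  6 21 24] [387.125      229.58333333] [[ 0.52609706 -0.19931153  0.084     ]]
dark [ 12  11  12  12 110] [400.89090909 236.84545455] [[ 0.51046568 -0.2309038   0.084     ]]
z near [0.081 0.085 0.079 0.083 0.084 0.081 0.079]
side0 [(array([  48,  220,   76,   57, 1826], dtype=int32), array([ 89.7305586 , 250.31708653])), (array([ 182,  240,  128,  100, 5475], dtype=int32), array([242.54757991, 290.40310502]))]
((586.1669311523438, 157.1366424560547), (229.19288635253906, 154.25579833984375), 78.56864929199219) [[487.85675   60.09973 ]
 [639.05255   29.527191]
 [684.4771   254.17355 ]
 [533.2813   284.7461  ]] z 0.0630455181765256
dark [13 13 10  8 70] [367.4        190.68571429] [[ 0.50723885 -0.22337603  0.084     ]]
z near [0.085 0.083 0.084 0.085 0.083 0.079 0.082]
```

View pics/c.png

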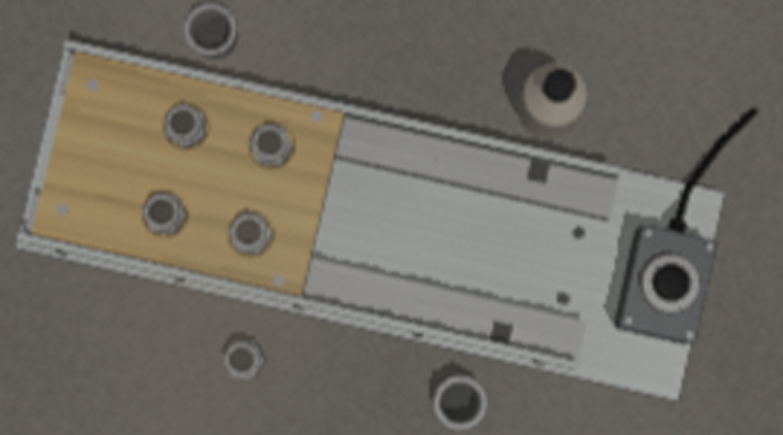

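The crop shows the board with all four fittings standing. The channel behind it is clear and the black button is at crop (670,283). Board and button positions agree: the carrier is at station y ≈ +106 mm, which leaves about 181 mm of travel. The rail axis is (0.199, 0.980). Next I'll move out with the fingers shut.

Request:
{"op": "step_arm", "data": {
  "motion": [
    {"dx": 0.88, "dy": -0.53, "claw": 0},
    {"dx": 0.88, "dy": -0.53, "claw": 0},
    {"dx": 0.88, "dy": -0.53, "claw": 0}
  ],
  "force": 20
}}

```text
$.motion[0]: bad value
```

Request:
{"op": "step_arm", "data": {
  "motion": [
    {"dx": 0.88, "dy": -0.53, "dz": 0, "wx": 0, "wy": 0, "wz": 0, "claw": 0},
    {"dx": 0.88, "dy": -0.53, "dz": 0, "wx": 0, "wy": 0, "wz": 0, "claw": 0},
    {"dx": 0.88, "dy": -0.53, "dz": 0, "wx": 0, "wy": 0, "wz": 0, "claw": 0}
  ],
  "force": 20
}}

```text
clock: 0.4
tool_pos: [0.2336, -0.536, 0.2386]
eef_rot: [0.99, 0.144, 0.002, -0.002]
contact_force: [0.7, 0.3, 0.6]
opening: 0.751
finger_force: 0.0
```

Request:
{"op": "step_arm", "data": {
  "motion": [
    {"dx": 0.88, "dy": -0.53, "dz": 0, "wx": 0, "wy": 0, "wz": 0, "claw": 0},
    {"dx": 0.88, "dy": -0.53, "dz": 0, "wx": 0, "wy": 0, "wz": 0, "claw": 0},
    {"dx": 0.88, "dy": -0.53, "dz": 0, "wx": 0, "wy": 0, "wz": 0, "claw": 0}
  ]
}}

```text
clock: 0.7
tool_pos: [0.2887, -0.4764, 0.2387]
eef_rot: [0.99, 0.143, 0.001, -0.001]
contact_force: [-0.4, 0.9, -0.0]
opening: 0.475
finger_force: 0.0
```

Request:
{"op": "step_arm", "data": {
  "motion": [
    {"dx": 0.88, "dy": -0.53, "dz": 0, "wx": 0, "wy": 0, "wz": 0, "claw": 0},
    {"dx": 0.88, "dy": -0.53, "dz": 0, "wx": 0, "wy": 0, "wz": 0, "claw": 0},
    {"dx": 0.88, "dy": -0.53, "dz": 0, "wx": 0, "wy": 0, "wz": 0, "claw": 0}
  ]
}}

```text
clock: 1.0
tool_pos: [0.344, -0.4169, 0.2387]
eef_rot: [0.99, 0.143, 0.001, -0.001]
contact_force: [-0.6, -0.1, 0.7]
opening: 0.207
finger_force: 0.0
```

Request:
{"op": "step_arm", "data": {
  "motion": [
    {"dx": 0.88, "dy": -0.53, "dz": 0, "wx": 0, "wy": 0, "wz": 0, "claw": 0},
    {"dx": 0.88, "dy": -0.53, "dz": 0, "wx": 0, "wy": 0, "wz": 0, "claw": 0},
    {"dx": 0.88, "dy": -0.53, "dz": 0, "wx": 0, "wy": 0, "wz": 0, "claw": 0}
  ]
}}

```text
clock: 1.3
tool_pos: [0.3996, -0.3572, 0.2387]
eef_rot: [0.99, 0.143, 0.001, -0.001]
contact_force: [0.1, -0.7, -0.1]
opening: 0.003
finger_force: 0.0
```

Request:
{"op": "step_arm", "data": {
  "motion": [
    {"dx": 0.62, "dy": -0.92, "dz": 0, "wx": 0, "wy": 0, "wz": 0, "claw": 0},
    {"dx": 0.62, "dy": -0.92, "dz": 0, "wx": 0, "wy": 0, "wz": 0, "claw": 0},
    {"dx": 0.62, "dy": -0.92, "dz": 0, "wx": 0, "wy": 0, "wz": 0, "claw": 0},
    {"dx": 0.62, "dy": -0.92, "dz": 0, "wx": 0, "wy": 0, "wz": 0, "claw": 0}
  ]
}}

```text
clock: 1.7
tool_pos: [0.4231, -0.2769, 0.2387]
eef_rot: [0.99, 0.139, -0.0, 0.001]
contact_force: [-0.9, -0.3, 0.2]
opening: 0.006
finger_force: 0.0
```

Request:
{"op": "step_arm", "data": {
  "motion": [
    {"dx": 0.62, "dy": -0.92, "dz": 0, "wx": 0, "wy": 0, "wz": 0, "claw": 0},
    {"dx": 0.62, "dy": -0.92, "dz": 0, "wx": 0, "wy": 0, "wz": 0, "claw": 0},
    {"dx": 0.62, "dy": -0.92, "dz": 0, "wx": 0, "wy": 0, "wz": 0, "claw": 0},
    {"dx": 0.62, "dy": -0.92, "dz": 0, "wx": 0, "wy": 0, "wz": 0, "claw": 0}
  ]
}}

```text
clock: 2.1
tool_pos: [0.4507, -0.193, 0.2387]
eef_rot: [0.99, 0.139, -0.0, 0.001]
contact_force: [-0.4, -1.3, 0.6]
opening: 0.007
finger_force: 0.0
```

Request:
{"op": "step_arm", "data": {
  "motion": [
    {"dx": 0.62, "dy": -0.92, "dz": 0, "wx": 0, "wy": 0, "wz": 0, "claw": 0},
    {"dx": 0.62, "dy": -0.92, "dz": 0, "wx": 0, "wy": 0, "wz": 0, "claw": 0},
    {"dx": 0.62, "dy": -0.92, "dz": 0, "wx": 0, "wy": 0, "wz": 0, "claw": 0},
    {"dx": 0.62, "dy": -0.92, "dz": 0, "wx": 0, "wy": 0, "wz": 0, "claw": 0}
  ]
}}

```text
clock: 2.5
tool_pos: [0.4782, -0.109, 0.2386]
eef_rot: [0.99, 0.138, -0.0, 0.001]
contact_force: [-0.5, -0.7, -0.4]
opening: 0.001
finger_force: 0.0
```

Request:
{"op": "step_arm", "data": {
  "motion": [
    {"dx": 0.61, "dy": -0.87, "dz": 0, "wx": 0, "wy": 0, "wz": 0, "claw": 0},
    {"dx": 0.61, "dy": -0.87, "dz": 0, "wx": 0, "wy": 0, "wz": 0, "claw": 0},
    {"dx": 0.61, "dy": -0.87, "dz": 0, "wx": 0, "wy": 0, "wz": 0, "claw": 0},
    {"dx": 0.61, "dy": -0.87, "dz": 0, "wx": 0, "wy": 0, "wz": 0, "claw": 0}
  ]
}}

```text
clock: 2.9
tool_pos: [0.5059, -0.029, 0.2385]
eef_rot: [0.99, 0.138, -0.001, 0.001]
contact_force: [-0.7, -1.2, 0.1]
opening: 0.001
finger_force: 0.0
```

Request:
{"op": "step_arm", "data": {
  "motion": [
    {"dx": 0.61, "dy": -0.87, "dz": 0, "wx": 0, "wy": 0, "wz": 0, "claw": 0},
    {"dx": 0.61, "dy": -0.87, "dz": 0, "wx": 0, "wy": 0, "wz": 0, "claw": 0},
    {"dx": 0.61, "dy": -0.87, "dz": 0, "wx": 0, "wy": 0, "wz": 0, "claw": 0},
    {"dx": 0.61, "dy": -0.87, "dz": 0, "wx": 0, "wy": 0, "wz": 0, "claw": 0}
  ]
}}

```text
clock: 3.3
tool_pos: [0.5336, 0.0511, 0.2384]
eef_rot: [0.99, 0.138, -0.001, 0.001]
contact_force: [-0.1, -0.3, -0.6]
opening: 0.007
finger_force: 0.0
```

Request:
{"op": "step_arm", "data": {
  "motion": [
    {"dx": 0.61, "dy": -0.87, "dz": 0, "wx": 0, "wy": 0, "wz": 0, "claw": 0},
    {"dx": 0.61, "dy": -0.87, "dz": 0, "wx": 0, "wy": 0, "wz": 0, "claw": 0},
    {"dx": 0.61, "dy": -0.87, "dz": 0, "wx": 0, "wy": 0, "wz": 0, "claw": 0},
    {"dx": 0.61, "dy": -0.87, "dz": 0, "wx": 0, "wy": 0, "wz": 0, "claw": 0}
  ]
}}

```text
clock: 3.7
tool_pos: [0.5614, 0.1312, 0.2384]
eef_rot: [0.99, 0.138, -0.001, 0.001]
contact_force: [-0.9, -0.9, -0.1]
opening: 0.008
finger_force: 0.0
```

Request:
{"op": "step_arm", "data": {
  "motion": [
    {"dx": 0.61, "dy": -0.87, "dz": 0, "wx": 0, "wy": 0, "wz": 0, "claw": 0},
    {"dx": 0.61, "dy": -0.87, "dz": 0, "wx": 0, "wy": 0, "wz": 0, "claw": 0},
    {"dx": 0.61, "dy": -0.87, "dz": 0, "wx": 0, "wy": 0, "wz": 0, "claw": 0},
    {"dx": 0.61, "dy": -0.87, "dz": 0, "wx": 0, "wy": 0, "wz": 0, "claw": 0}
  ]
}}

```text
clock: 4.1
tool_pos: [0.5893, 0.2114, 0.2383]
eef_rot: [0.99, 0.138, -0.001, 0.001]
contact_force: [-0.1, -1.1, 0.5]
opening: 0.004
finger_force: 0.0
```

Request:
{"op": "step_arm", "data": {
  "motion": [
    {"dx": 0.61, "dy": -0.87, "dz": 0, "wx": 0, "wy": 0, "wz": -0.347, "claw": 0},
    {"dx": 0.61, "dy": -0.87, "dz": 0, "wx": 0, "wy": 0, "wz": -0.347, "claw": 0},
    {"dx": 0.61, "dy": -0.87, "dz": 0, "wx": 0, "wy": 0, "wz": -0.347, "claw": 0},
    {"dx": 0.61, "dy": -0.87, "dz": 0, "wx": 0, "wy": 0, "wz": -0.347, "claw": 0},
    {"dx": 0.61, "dy": -0.87, "dz": 0, "wx": 0, "wy": 0, "wz": -0.347, "claw": 0},
    {"dx": 0.61, "dy": -0.87, "dz": 0, "wx": 0, "wy": 0, "wz": -0.347, "claw": 0},
    {"dx": 0.61, "dy": -0.87, "dz": 0, "wx": 0, "wy": 0, "wz": -0.347, "claw": 0},
    {"dx": 0.61, "dy": -0.87, "dz": 0, "wx": 0, "wy": 0, "wz": -0.347, "claw": 0}
  ]
}}

```text
clock: 4.9
tool_pos: [0.6177, 0.2898, 0.2384]
eef_rot: [0.775, 0.632, -0.001, 0.001]
contact_force: [-0.5, -0.7, -0.2]
opening: 0.008
finger_force: 0.0
```

```bash
cat >> h.py <<'E'
from scipy.spatial.transform import Rotation as R
ax=np.array([.1987,.9801]); 
def to(x,y,z):
    s=get_state();r=R.from_quat(s['eef_rot']).as_matrix();print('tcp',s['tool_pos'].round(4),'x',r[:,0].round(3),'z',r[:,2].round(3),'f',s['contact_force'].round(1),'units',(r.T@(np.array([x,y,z])-s['tool_pos'])/.08).round(3))
E
python3 - <<'E'
from h import *
to(.6164,.2945,.046)
p,d,c=snap('wrist','w0'); snap('side','s1')
s=get_state(); r=R.from_quat(s['eef_rot']); print(r.as_euler('ZYX',degrees=True),s['q'].round(2))
E
```

```text
tcp [0.6177 0.2898 0.2384] x [ 0.2    0.98  -0.004] z [-0.    -0.004 -1.   ] f [-0.5 -0.7 -0.2] units [ 0.064 -0.028  2.404]
[ 78.22910742   0.21076919 179.97928945] [-0.32  0.79 -0.38  1.36  0.31  1.05 -0.96]
```

View pics/w0.png

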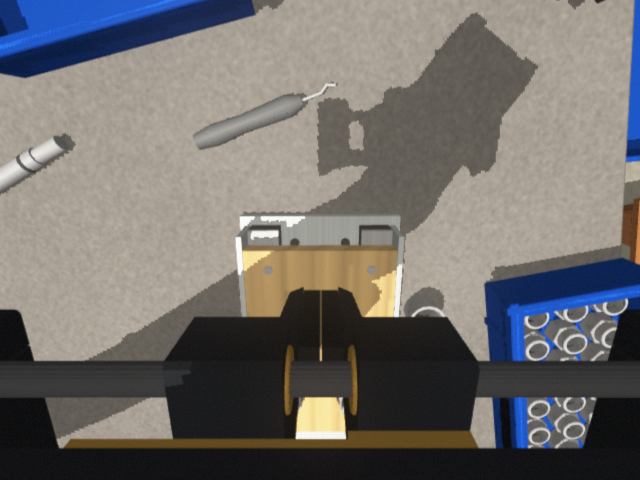

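The wrist view shows the board's rear edge at row ~247, cols 243–399, with the rail ends and base plate edge just beyond it. I'll measure the rear edge more closely from this view.

```bash
python3 - <<'E'
from h import *
k=np.load('w0.npz');F=240/np.tan(np.radians(k['vf'])/2)
p,W=cloud('w0');h=cv2.cvtColor(p,cv2.COLOR_RGB2HSV)
m=(h[...,0]>8)&(h[...,0]<25)&(h[...,1]>70)
st=lambda P:((P[:2]-[.6094,.2599])*1000@np.array([[.9801,.1987],[-.1987,.9801]])).round(1)
def ray(u,v,z):
    d=k['E'][:3,:3]@[(u-k['cx'])/F,(v-k['cy'])/F,1];o=k['E'][:3,3];return o+d*(z-o[2])/d[2]
for u in(255,280,320,360,390):
    v=np.where(m[200:300,u])[0][:1]+200;print(u,v,st(ray(u,v[0],.064)),ray(u,v[0],.064).round(4),W[v[0]+6,u].round(3))
r=[np.where(m[280,200:440])[0][i]+200 for i in(0,-1)];print(r,[st(ray(u,280,.064)) for u in r])
E
```

```text
255 [246] [-61.5   5.9] [0.5503 0.2779 0.064 ] [0.549 0.272 0.063]
280 [245] [-37.4   6.8] [0.5741 0.274  0.064 ] [0.573 0.268 0.064]
320 [246] [0.9 5.8] [0.6115 0.2654 0.064 ] [0.61  0.26  0.064]
360 [245] [39.3  6.7] [0.6493 0.2587 0.064 ] [0.648 0.253 0.064]
390 [245] [68.1  6.7] [0.6774 0.2529 0.064 ] [0.676 0.247 0.066]
[np.int64(244), np.int64(395)] [array([-74.4, -29.5]), array([ 75.1, -29.7])]
```

Request:
{"op": "step_arm", "data": {
  "motion": [
    {"dx": 0.09, "dy": -0.03, "dz": 0.5, "wx": 0, "wy": 0, "wz": 0, "claw": 0},
    {"dx": 0.09, "dy": -0.03, "dz": 1, "wx": 0, "wy": 0, "wz": 0, "claw": 0},
    {"dx": 0.09, "dy": -0.03, "dz": 1, "wx": 0, "wy": 0, "wz": 0, "claw": 0}
  ]
}}

```text
clock: 5.3
tool_pos: [0.6129, 0.2975, 0.1532]
eef_rot: [0.775, 0.632, -0.006, 0.0]
contact_force: [-0.7, -1.6, -0.9]
opening: 0.005
finger_force: 0.0
```

Request:
{"op": "step_arm", "data": {
  "motion": [
    {"dx": 0, "dy": 0, "dz": 0.4, "wx": 0, "wy": 0, "wz": 0, "claw": 0},
    {"dx": 0, "dy": 0, "dz": 0.8, "wx": 0, "wy": 0, "wz": 0, "claw": 0},
    {"dx": 0, "dy": 0, "dz": 1, "wx": 0, "wy": 0, "wz": 0, "claw": 0},
    {"dx": 0, "dy": 0, "dz": 1, "wx": 0, "wy": 0, "wz": 0, "claw": 0}
  ]
}}

```text
clock: 5.7
tool_pos: [0.6155, 0.3009, 0.0777]
eef_rot: [0.775, 0.632, -0.002, 0.0]
contact_force: [-0.6, -1.5, 0.4]
opening: 0.005
finger_force: 0.0
```

Request:
{"op": "step_arm", "data": {
  "motion": [
    {"dx": 0, "dy": 0, "dz": 0.15, "wx": 0, "wy": 0, "wz": 0, "claw": 0},
    {"dx": 0, "dy": 0, "dz": 0.3, "wx": 0, "wy": 0, "wz": 0, "claw": 0},
    {"dx": 0, "dy": 0, "dz": 0.42, "wx": 0, "wy": 0, "wz": 0, "claw": 0},
    {"dx": 0, "dy": 0, "dz": 0.42, "wx": 0, "wy": 0, "wz": 0, "claw": 0},
    {"dx": 0, "dy": 0, "dz": 0.42, "wx": 0, "wy": 0, "wz": 0, "claw": 0}
  ]
}}

```text
clock: 6.2
tool_pos: [0.6159, 0.3029, 0.045]
eef_rot: [0.774, 0.633, -0.0, -0.0]
contact_force: [-1.2, 0.3, 0.3]
opening: 0.005
finger_force: 0.0
```

```bash
python3 - <<'E'
from h import *
to(.6094,.2599,.045)
E
```

```text
tcp [0.6159 0.3029 0.045 ] x [ 0.199  0.98  -0.   ] z [-0. -0. -1.] f [-1.2  0.3  0.3] units [-0.542  0.027  0.   ]
```

Request:
{"op": "step_arm", "data": {
  "motion": [
    {"dx": -0.06, "dy": 0, "dz": 0, "wx": 0, "wy": 0, "wz": 0, "claw": 0},
    {"dx": -0.12, "dy": 0, "dz": 0, "wx": 0, "wy": 0, "wz": 0, "claw": 0},
    {"dx": -0.18, "dy": 0, "dz": 0, "wx": 0, "wy": 0, "wz": 0, "claw": 0},
    {"dx": -0.23, "dy": 0, "dz": 0, "wx": 0, "wy": 0, "wz": 0, "claw": 0},
    {"dx": -0.27, "dy": 0, "dz": 0, "wx": 0, "wy": 0, "wz": 0, "claw": 0},
    {"dx": -0.31, "dy": 0, "dz": 0, "wx": 0, "wy": 0, "wz": 0, "claw": 0}
  ]
}}

```text
clock: 6.8
tool_pos: [0.611, 0.2781, 0.0452]
eef_rot: [0.774, 0.633, 0.0, 0.0]
contact_force: [0.5, -0.3, -0.9]
opening: 0.004
finger_force: 0.0
```

Request:
{"op": "step_arm", "data": {
  "motion": [
    {"dx": -0.025, "dy": 0, "dz": 0, "wx": 0, "wy": 0, "wz": 0, "claw": 0},
    {"dx": -0.05, "dy": 0, "dz": 0, "wx": 0, "wy": 0, "wz": 0, "claw": 0},
    {"dx": -0.075, "dy": 0, "dz": 0, "wx": 0, "wy": 0, "wz": 0, "claw": 0},
    {"dx": -0.1, "dy": 0, "dz": 0, "wx": 0, "wy": 0, "wz": 0, "claw": 0},
    {"dx": -0.125, "dy": 0, "dz": 0, "wx": 0, "wy": 0, "wz": 0, "claw": 0},
    {"dx": -0.15, "dy": 0, "dz": 0, "wx": 0, "wy": 0, "wz": 0, "claw": 0},
    {"dx": -0.175, "dy": 0, "dz": 0, "wx": 0, "wy": 0, "wz": 0, "claw": 0},
    {"dx": -0.2, "dy": 0, "dz": 0, "wx": 0, "wy": 0, "wz": 0, "claw": 0}
  ]
}}

```text
clock: 7.6
tool_pos: [0.6077, 0.2634, 0.0451]
eef_rot: [0.774, 0.633, 0.0, -0.0]
contact_force: [-0.5, 3.8, -2.6]
opening: 0.006
finger_force: 1.8
```

Request:
{"op": "step_arm", "data": {
  "motion": [
    {"dx": -0.05, "dy": 0, "dz": 0, "wx": 0, "wy": 0, "wz": 0, "claw": 0},
    {"dx": -0.1, "dy": 0, "dz": 0, "wx": 0, "wy": 0, "wz": 0, "claw": 0},
    {"dx": -0.15, "dy": 0, "dz": 0, "wx": 0, "wy": 0, "wz": 0, "claw": 0},
    {"dx": -0.2, "dy": 0, "dz": 0, "wx": 0, "wy": 0, "wz": 0, "claw": 0},
    {"dx": -0.25, "dy": 0, "dz": 0, "wx": 0, "wy": 0, "wz": 0, "claw": 0},
    {"dx": -0.3, "dy": 0, "dz": 0, "wx": 0, "wy": 0, "wz": 0, "claw": 0},
    {"dx": -0.35, "dy": 0, "dz": 0, "wx": 0, "wy": 0, "wz": 0, "claw": 0},
    {"dx": -0.4, "dy": 0, "dz": 0, "wx": 0, "wy": 0, "wz": 0, "claw": 0}
  ]
}}

```text
clock: 8.4
tool_pos: [0.6014, 0.2311, 0.0451]
eef_rot: [0.774, 0.633, 0.0, 0.0]
contact_force: [0.5, 4.5, -2.2]
opening: 0.002
finger_force: 1.8
```

Request:
{"op": "step_arm", "data": {
  "motion": [
    {"dx": -0.05, "dy": 0, "dz": 0, "wx": 0, "wy": 0, "wz": 0, "claw": 0},
    {"dx": -0.1, "dy": 0, "dz": 0, "wx": 0, "wy": 0, "wz": 0, "claw": 0},
    {"dx": -0.15, "dy": 0, "dz": 0, "wx": 0, "wy": 0, "wz": 0, "claw": 0},
    {"dx": -0.2, "dy": 0, "dz": 0, "wx": 0, "wy": 0, "wz": 0, "claw": 0},
    {"dx": -0.25, "dy": 0, "dz": 0, "wx": 0, "wy": 0, "wz": 0, "claw": 0},
    {"dx": -0.3, "dy": 0, "dz": 0, "wx": 0, "wy": 0, "wz": 0, "claw": 0},
    {"dx": -0.35, "dy": 0, "dz": 0, "wx": 0, "wy": 0, "wz": 0, "claw": 0},
    {"dx": -0.4, "dy": 0, "dz": 0, "wx": 0, "wy": 0, "wz": 0, "claw": 0}
  ]
}}

```text
clock: 9.2
tool_pos: [0.595, 0.1997, 0.0451]
eef_rot: [0.774, 0.633, -0.0, 0.0]
contact_force: [1.3, 3.5, -2.2]
opening: 0.004
finger_force: 1.9
```

```bash
python3 - <<'E'
from h import *
to(.6094-.172*.1987,.2599-.172*.98,.045)
snap('side','s2')
E
python3 -c "
import cv2
a=cv2.imread('pics/s2.png')[160:380,150:450];cv2.imwrite('pics/s2c.png',cv2.resize(a,None,fx=2.6,fy=2.6,interpolation=2))"
```

```text
tcp [0.595  0.1997 0.0451] x [ 0.199  0.98  -0.   ] z [ 0. -0. -1.] f [ 1.3  3.5 -2.2] units [-1.377e+00  2.800e-02  1.000e-03]
```

View pics/s2c.png

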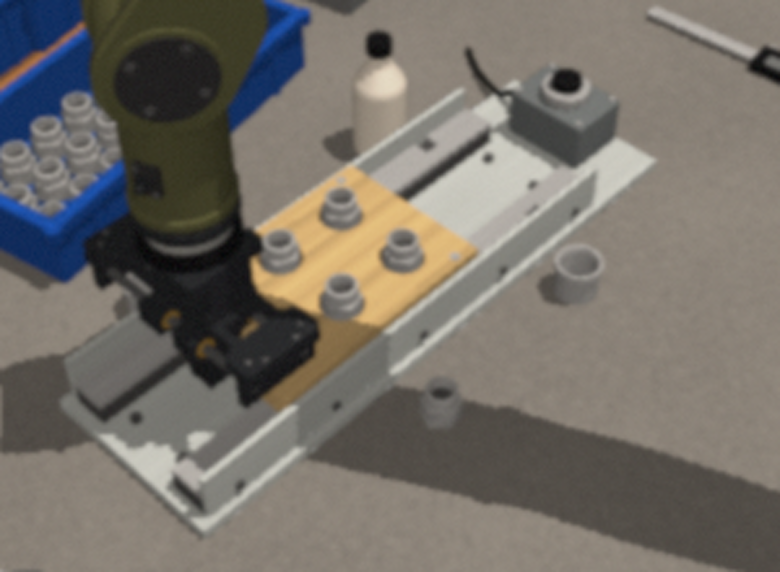

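The board slides with all four fittings standing, and the fingertip is on the rear face. About 110 mm remains.

Request:
{"op": "step_arm", "data": {
  "motion": [
    {"dx": -0.05, "dy": 0, "dz": 0, "wx": 0, "wy": 0, "wz": 0, "claw": 0},
    {"dx": -0.1, "dy": 0, "dz": 0, "wx": 0, "wy": 0, "wz": 0, "claw": 0},
    {"dx": -0.15, "dy": 0, "dz": 0, "wx": 0, "wy": 0, "wz": 0, "claw": 0},
    {"dx": -0.2, "dy": 0, "dz": 0, "wx": 0, "wy": 0, "wz": 0, "claw": 0},
    {"dx": -0.25, "dy": 0, "dz": 0, "wx": 0, "wy": 0, "wz": 0, "claw": 0},
    {"dx": -0.3, "dy": 0, "dz": 0, "wx": 0, "wy": 0, "wz": 0, "claw": 0},
    {"dx": -0.35, "dy": 0, "dz": 0, "wx": 0, "wy": 0, "wz": 0, "claw": 0},
    {"dx": -0.4, "dy": 0, "dz": 0, "wx": 0, "wy": 0, "wz": 0, "claw": 0}
  ]
}}

```text
clock: 10.05
tool_pos: [0.5886, 0.1685, 0.0451]
eef_rot: [0.774, 0.633, 0.0, 0.0]
contact_force: [0.8, 4.1, -1.9]
opening: 0.01
finger_force: 2.1
```

Request:
{"op": "step_arm", "data": {
  "motion": [
    {"dx": -0.05, "dy": 0, "dz": 0, "wx": 0, "wy": 0, "wz": 0, "claw": 0},
    {"dx": -0.1, "dy": 0, "dz": 0, "wx": 0, "wy": 0, "wz": 0, "claw": 0},
    {"dx": -0.15, "dy": 0, "dz": 0, "wx": 0, "wy": 0, "wz": 0, "claw": 0},
    {"dx": -0.2, "dy": 0, "dz": 0, "wx": 0, "wy": 0, "wz": 0, "claw": 0},
    {"dx": -0.25, "dy": 0, "dz": 0, "wx": 0, "wy": 0, "wz": 0, "claw": 0},
    {"dx": -0.3, "dy": 0, "dz": 0, "wx": 0, "wy": 0, "wz": 0, "claw": 0},
    {"dx": -0.35, "dy": 0, "dz": 0, "wx": 0, "wy": 0, "wz": 0, "claw": 0},
    {"dx": -0.4, "dy": 0, "dz": 0, "wx": 0, "wy": 0, "wz": 0, "claw": 0}
  ]
}}

```text
clock: 10.85
tool_pos: [0.5822, 0.1371, 0.0451]
eef_rot: [0.774, 0.633, 0.0, 0.0]
contact_force: [1.0, 4.3, -1.4]
opening: 0.004
finger_force: 2.2
```

Request:
{"op": "step_arm", "data": {
  "motion": [
    {"dx": -0.03, "dy": 0, "dz": 0, "wx": 0, "wy": 0, "wz": 0, "claw": 0},
    {"dx": -0.06, "dy": 0, "dz": 0, "wx": 0, "wy": 0, "wz": 0, "claw": 0},
    {"dx": -0.09, "dy": 0, "dz": 0, "wx": 0, "wy": 0, "wz": 0, "claw": 0},
    {"dx": -0.12, "dy": 0, "dz": 0, "wx": 0, "wy": 0, "wz": 0, "claw": 0},
    {"dx": -0.15, "dy": 0, "dz": 0, "wx": 0, "wy": 0, "wz": 0, "claw": 0},
    {"dx": -0.18, "dy": 0, "dz": 0, "wx": 0, "wy": 0, "wz": 0, "claw": 0},
    {"dx": -0.21, "dy": 0, "dz": 0, "wx": 0, "wy": 0, "wz": 0, "claw": 0},
    {"dx": -0.24, "dy": 0, "dz": 0, "wx": 0, "wy": 0, "wz": 0, "claw": 0}
  ]
}}

```text
clock: 11.65
tool_pos: [0.5784, 0.1184, 0.0451]
eef_rot: [0.774, 0.633, 0.0, 0.0]
contact_force: [0.6, 4.6, -0.2]
opening: 0.003
finger_force: 2.3
```

```bash
python3 - <<'E'
from h import *
to(.6094-.172*.1987,.2599-.172*.98,.045)
p,d,c=snap('top','t3')
snap('side','s3')
p,W=cloud('t3');h=cv2.cvtColor(p,cv2.COLOR_RGB2HSV)
m=(h[...,0]>8)&(h[...,0]<25)&(h[...,1]>70)&(h[...,2]>90); m[:130]=0
Q=W[m]; Q=Q[(Q[:,2]>.05)&(Q[:,2]<.075)]
y=(Q[:,:2]-[.6094,.2599])@ax*1000; print('front edge s',np.percentile(y,[.5,1,2]),'home front -401', 'z',np.median(Q[:,2]))
E
```

```text
tcp [0.5784 0.1184 0.0451] x [0.199 0.98  0.   ] z [ 0. -0. -1.] f [ 0.6  4.6 -0.2] units [-0.339  0.028  0.001]
front edge s [-374.08382386 -373.38022311 -371.94938553] home front -401 z 0.06323413682244627
```

Request:
{"op": "step_arm", "data": {
  "motion": [
    {"dx": -0.02, "dy": 0, "dz": 0, "wx": 0, "wy": 0, "wz": 0, "claw": 0},
    {"dx": -0.04, "dy": 0, "dz": 0, "wx": 0, "wy": 0, "wz": 0, "claw": 0},
    {"dx": -0.06, "dy": 0, "dz": 0, "wx": 0, "wy": 0, "wz": 0, "claw": 0},
    {"dx": -0.08, "dy": 0, "dz": 0, "wx": 0, "wy": 0, "wz": 0, "claw": 0},
    {"dx": -0.1, "dy": 0, "dz": 0, "wx": 0, "wy": 0, "wz": 0, "claw": 0},
    {"dx": -0.12, "dy": 0, "dz": 0, "wx": 0, "wy": 0, "wz": 0, "claw": 0},
    {"dx": -0.14, "dy": 0, "dz": 0, "wx": 0, "wy": 0, "wz": 0, "claw": 0},
    {"dx": -0.16, "dy": 0, "dz": 0, "wx": 0, "wy": 0, "wz": 0, "claw": 0}
  ]
}}

```text
clock: 12.55
tool_pos: [0.5759, 0.1059, 0.0451]
eef_rot: [0.774, 0.633, 0.0, 0.0]
contact_force: [1.0, 4.2, -0.0]
opening: 0.005
finger_force: 2.3
```

Request:
{"op": "step_arm", "data": {
  "motion": [
    {"dx": -0.015, "dy": 0, "dz": 0, "wx": 0, "wy": 0, "wz": 0, "claw": 0},
    {"dx": -0.03, "dy": 0, "dz": 0, "wx": 0, "wy": 0, "wz": 0, "claw": 0},
    {"dx": -0.045, "dy": 0, "dz": 0, "wx": 0, "wy": 0, "wz": 0, "claw": 0},
    {"dx": -0.06, "dy": 0, "dz": 0, "wx": 0, "wy": 0, "wz": 0, "claw": 0}
  ]
}}

```text
clock: 12.95
tool_pos: [0.5749, 0.1012, 0.0451]
eef_rot: [0.774, 0.633, 0.0, 0.0]
contact_force: [0.7, 4.6, 0.2]
opening: 0.005
finger_force: 2.4
```

Request:
{"op": "step_arm", "data": {
  "motion": [
    {"dx": -0.012, "dy": 0, "dz": 0, "wx": 0, "wy": 0, "wz": 0, "claw": 0},
    {"dx": -0.024, "dy": 0, "dz": 0, "wx": 0, "wy": 0, "wz": 0, "claw": 0},
    {"dx": -0.036, "dy": 0, "dz": 0, "wx": 0, "wy": 0, "wz": 0, "claw": 0},
    {"dx": -0.048, "dy": 0, "dz": 0, "wx": 0, "wy": 0, "wz": 0, "claw": 0}
  ]
}}

```text
clock: 13.35
tool_pos: [0.5741, 0.0975, 0.0451]
eef_rot: [0.774, 0.633, -0.0, 0.0]
contact_force: [0.7, 4.2, 0.1]
opening: 0.002
finger_force: 2.3
```

Request:
{"op": "step_arm", "data": {
  "motion": [
    {"dx": -0.01, "dy": 0, "dz": 0, "wx": 0, "wy": 0, "wz": 0, "claw": 0},
    {"dx": -0.02, "dy": 0, "dz": 0, "wx": 0, "wy": 0, "wz": 0, "claw": 0},
    {"dx": -0.03, "dy": 0, "dz": 0, "wx": 0, "wy": 0, "wz": 0, "claw": 0}
  ]
}}

```text
clock: 13.65
tool_pos: [0.5736, 0.095, 0.0451]
eef_rot: [0.774, 0.633, -0.0, 0.0]
contact_force: [-0.7, 4.3, -0.7]
opening: 0.003
finger_force: 2.2
```

Request:
{"op": "step_arm", "data": {
  "motion": [
    {"dx": -0.01, "dy": 0, "dz": 0, "wx": 0, "wy": 0, "wz": 0, "claw": 0},
    {"dx": -0.02, "dy": 0, "dz": 0, "wx": 0, "wy": 0, "wz": 0, "claw": 0},
    {"dx": -0.03, "dy": 0, "dz": 0, "wx": 0, "wy": 0, "wz": 0, "claw": 0}
  ]
}}

```text
clock: 13.95
tool_pos: [0.5731, 0.0928, 0.045]
eef_rot: [0.774, 0.633, -0.0, -0.0]
contact_force: [0.5, 4.0, -1.3]
opening: 0.008
finger_force: 2.1
```

Request:
{"op": "step_arm", "data": {
  "motion": [
    {"dx": -0.01, "dy": 0, "dz": 0, "wx": 0, "wy": 0, "wz": 0, "claw": 0},
    {"dx": -0.02, "dy": 0, "dz": 0, "wx": 0, "wy": 0, "wz": 0, "claw": 0},
    {"dx": -0.03, "dy": 0, "dz": 0, "wx": 0, "wy": 0, "wz": 0, "claw": 0}
  ]
}}

```text
clock: 14.25
tool_pos: [0.5727, 0.0903, 0.045]
eef_rot: [0.774, 0.633, -0.0, 0.0]
contact_force: [0.4, 3.2, -1.7]
opening: 0.004
finger_force: 2.0
```

Request:
{"op": "step_arm", "data": {
  "motion": [
    {"dx": -0.01, "dy": 0, "dz": 0, "wx": 0, "wy": 0, "wz": 0, "claw": 0},
    {"dx": -0.02, "dy": 0, "dz": 0, "wx": 0, "wy": 0, "wz": 0, "claw": 0},
    {"dx": -0.03, "dy": 0, "dz": 0, "wx": 0, "wy": 0, "wz": 0, "claw": 0}
  ]
}}

```text
clock: 14.55
tool_pos: [0.5726, 0.0899, 0.0451]
eef_rot: [0.774, 0.633, 0.001, -0.001]
contact_force: [0.6, 7.8, -3.0]
opening: 0.002
finger_force: 3.9
```

```bash
cat >> h.py <<'E'
def board(n):
    snap('top',n)
    p,W=cloud(n);h=cv2.cvtColor(p,cv2.COLOR_RGB2HSV)
    m=(h[...,0]>8)&(h[...,0]<25)&(h[...,1]>70)&(h[...,2]>90); m[:130]=0
    Q=W[m]; Q=Q[(Q[:,2]>.045)&(Q[:,2]<.075)]
    y=(Q[:,:2]-[.6094,.2599])@ax*1000; print('front edge s',np.percentile(y,[.5,1,2]),'z',np.median(Q[:,2]),np.median(Q[y<np.percentile(y,15),2]))
E
python3 -c "
from h import *
board('t4')"
```

```text
front edge s [-402.78689404 -402.09380665 -400.90378535] z 0.057130385908813475 0.05724239313638679
```

The push force rose to about 8 N and the board top dropped 6 mm (63.2 → 57.1 mm), level with the guides. The front edge is at the home position, so it's seated. Backing off, then lifting.

Request:
{"op": "step_arm", "data": {
  "motion": [
    {"dx": 0.05, "dy": 0, "dz": 0, "wx": 0, "wy": 0, "wz": 0, "claw": 0},
    {"dx": 0.15, "dy": 0, "dz": 0, "wx": 0, "wy": 0, "wz": 0, "claw": 0},
    {"dx": 0.3, "dy": 0, "dz": 0, "wx": 0, "wy": 0, "wz": 0, "claw": 0},
    {"dx": 0.4, "dy": 0, "dz": 0, "wx": 0, "wy": 0, "wz": 0, "claw": 0},
    {"dx": 0.4, "dy": 0, "dz": 0, "wx": 0, "wy": 0, "wz": 0, "claw": 0}
  ]
}}

```text
clock: 15.1
tool_pos: [0.5789, 0.1218, 0.0453]
eef_rot: [0.774, 0.634, 0.001, -0.0]
contact_force: [0.5, -0.2, -0.9]
opening: 0.007
finger_force: 0.0
```

Request:
{"op": "step_arm", "data": {
  "motion": [
    {"dx": 0, "dy": 0, "dz": -0.3, "wx": 0, "wy": 0, "wz": 0, "claw": 0},
    {"dx": 0, "dy": 0, "dz": -0.8, "wx": 0, "wy": 0, "wz": 0, "claw": 0},
    {"dx": 0, "dy": 0, "dz": -1, "wx": 0, "wy": 0, "wz": 0, "claw": 0},
    {"dx": 0, "dy": 0, "dz": -1, "wx": 0, "wy": 0, "wz": 0, "claw": 0}
  ]
}}

```text
clock: 15.5
tool_pos: [0.5802, 0.1196, 0.1275]
eef_rot: [0.775, 0.632, 0.002, 0.001]
contact_force: [0.8, -0.1, -0.4]
opening: 0.006
finger_force: 0.0
```

Request:
{"op": "step_arm", "data": {
  "motion": [
    {"dx": 0.3, "dy": 0, "dz": -0.4, "wx": 0, "wy": 0, "wz": 0, "claw": 0},
    {"dx": 0.3, "dy": 0, "dz": -0.8, "wx": 0, "wy": 0, "wz": 0, "claw": 0},
    {"dx": 0.3, "dy": 0, "dz": -0.8, "wx": 0, "wy": 0, "wz": 0, "claw": 0}
  ]
}}

```text
clock: 15.8
tool_pos: [0.5853, 0.1445, 0.1917]
eef_rot: [0.774, 0.633, 0.003, 0.001]
contact_force: [-0.5, 0.1, 0.2]
opening: 0.006
finger_force: 0.0
```

```bash
python3 - <<'E'
from h import *
to(.5098,-.2311,.15)
board('t5'); snap('side','s5')
a=cv2.imread('pics/t5.png')[140:290,190:440];b=cv2.imread('pics/s5.png')[160:380,150:450]
cv2.imwrite('pics/c5.png',np.hstack([cv2.resize(a,(400,240)),cv2.resize(b,(400,240)) if 0 else cv2.resize(b,(327,240))]))
E
```

```text
tcp [0.5853 0.1445 0.1917] x [0.199 0.98  0.003] z [ 0.005  0.002 -1.   ] f [-0.5  0.1  0.2] units [-4.791  0.006  0.506]
front edge s [-402.3914136  -401.53839736 -399.70729335] z 0.05718906059666917 0.05718411841150006
```

View pics/c5.png

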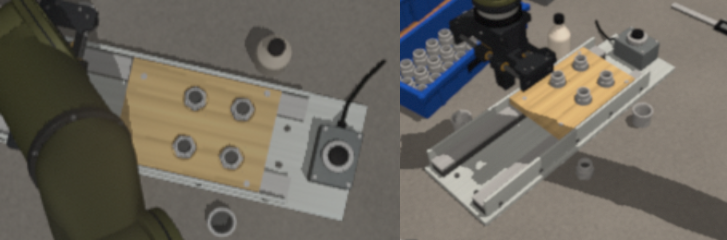

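The board is level and seated, with all four fittings standing. Moving over to the button.

Request:
{"op": "step_arm", "data": {
  "motion": [
    {"dx": -0.4, "dy": 0, "dz": 0, "wx": 0, "wy": 0, "wz": 0, "claw": 0},
    {"dx": -0.8, "dy": 0, "dz": 0, "wx": 0, "wy": 0, "wz": 0, "claw": 0},
    {"dx": -0.96, "dy": 0, "dz": 0, "wx": 0, "wy": 0, "wz": 0, "claw": 0},
    {"dx": -0.96, "dy": 0, "dz": 0, "wx": 0, "wy": 0, "wz": 0, "claw": 0}
  ]
}}

```text
clock: 16.3
tool_pos: [0.5671, 0.0647, 0.1876]
eef_rot: [0.776, 0.631, -0.002, -0.0]
contact_force: [0.3, 0.3, -0.3]
opening: 0.004
finger_force: 0.0
```

Request:
{"op": "step_arm", "data": {
  "motion": [
    {"dx": -0.4, "dy": 0, "dz": 0, "wx": 0, "wy": 0, "wz": 0, "claw": 0},
    {"dx": -0.8, "dy": 0, "dz": 0, "wx": 0, "wy": 0, "wz": 0, "claw": 0},
    {"dx": -0.96, "dy": 0, "dz": 0, "wx": 0, "wy": 0, "wz": 0, "claw": 0},
    {"dx": -0.96, "dy": 0, "dz": 0, "wx": 0, "wy": 0, "wz": 0, "claw": 0}
  ]
}}

```text
clock: 16.7
tool_pos: [0.5527, -0.0082, 0.1887]
eef_rot: [0.775, 0.632, -0.0, -0.0]
contact_force: [-0.2, 0.3, -0.6]
opening: 0.003
finger_force: 0.0
```

Request:
{"op": "step_arm", "data": {
  "motion": [
    {"dx": -0.4, "dy": 0, "dz": 0, "wx": 0, "wy": 0, "wz": 0, "claw": 0},
    {"dx": -0.8, "dy": 0, "dz": 0, "wx": 0, "wy": 0, "wz": 0, "claw": 0},
    {"dx": -0.96, "dy": 0, "dz": 0, "wx": 0, "wy": 0, "wz": 0, "claw": 0},
    {"dx": -0.96, "dy": 0, "dz": 0, "wx": 0, "wy": 0, "wz": 0, "claw": 0}
  ]
}}

```text
clock: 17.1
tool_pos: [0.5377, -0.0828, 0.189]
eef_rot: [0.775, 0.632, 0.0, -0.0]
contact_force: [-0.1, 0.0, 0.0]
opening: 0.008
finger_force: 0.0
```

Request:
{"op": "step_arm", "data": {
  "motion": [
    {"dx": -0.4, "dy": 0, "dz": 0, "wx": 0, "wy": 0, "wz": 0, "claw": 0},
    {"dx": -0.8, "dy": 0, "dz": 0, "wx": 0, "wy": 0, "wz": 0, "claw": 0},
    {"dx": -0.96, "dy": 0, "dz": 0, "wx": 0, "wy": 0, "wz": 0, "claw": 0},
    {"dx": -0.96, "dy": 0, "dz": 0, "wx": 0, "wy": 0, "wz": 0, "claw": 0}
  ]
}}

```text
clock: 17.5
tool_pos: [0.5226, -0.1578, 0.1891]
eef_rot: [0.775, 0.632, 0.0, -0.0]
contact_force: [-0.2, 0.0, -0.2]
opening: 0.002
finger_force: 0.0
```

```bash
python3 - <<'E'
from h import *
to(.5098,-.2311,.11)
snap('wrist','w6')
E
```

```text
tcp [ 0.5226 -0.1578  0.1891] x [0.201 0.98  0.001] z [ 0.001  0.001 -1.   ] f [-0.2  0.  -0.2] units [-0.93   0.027  0.988]
```

View pics/w6.png

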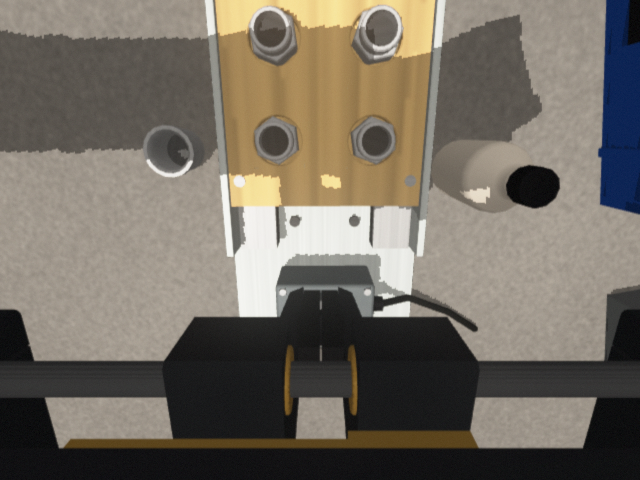

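The wrist view shows the board seated, with its sides level between the guides. The fingers are coming over the control box (box cols 277–373), well clear of the bottle.

Request:
{"op": "step_arm", "data": {
  "motion": [
    {"dx": -0.4, "dy": 0.03, "dz": 0, "wx": 0, "wy": 0, "wz": 0, "claw": 0},
    {"dx": -0.8, "dy": 0.03, "dz": 0, "wx": 0, "wy": 0, "wz": 0, "claw": 0},
    {"dx": -0.93, "dy": 0.03, "dz": 0.3, "wx": 0, "wy": 0, "wz": 0, "claw": 0},
    {"dx": -0.93, "dy": 0.03, "dz": 0.7, "wx": 0, "wy": 0, "wz": 0, "claw": 0},
    {"dx": -0.93, "dy": 0.03, "dz": 1, "wx": 0, "wy": 0, "wz": 0, "claw": 0},
    {"dx": -0.93, "dy": 0.03, "dz": 1, "wx": 0, "wy": 0, "wz": 0, "claw": 0},
    {"dx": -0.93, "dy": 0.03, "dz": 1, "wx": 0, "wy": 0, "wz": 0, "claw": 0}
  ]
}}

```text
clock: 18.25
tool_pos: [0.511, -0.2289, 0.1095]
eef_rot: [0.773, 0.634, 0.001, -0.0]
contact_force: [-0.1, -0.6, -0.0]
opening: 0.003
finger_force: 0.0
```

```bash
python3 - <<'E'
from h import *
to(.5098,-.2311,.084)
E
```

```text
tcp [ 0.511  -0.2289  0.1095] x [0.197 0.981 0.002] z [ 0.001  0.002 -1.   ] f [-0.1 -0.6 -0. ] units [-0.03  -0.009  0.319]
```

Request:
{"op": "step_arm", "data": {
  "motion": [
    {"dx": -0.01, "dy": 0, "dz": 0.1, "wx": 0, "wy": 0, "wz": 0, "claw": 0},
    {"dx": -0.01, "dy": 0, "dz": 0.2, "wx": 0, "wy": 0, "wz": 0, "claw": 0},
    {"dx": -0.01, "dy": 0, "dz": 0.25, "wx": 0, "wy": 0, "wz": 0, "claw": 0},
    {"dx": -0.01, "dy": 0, "dz": 0.25, "wx": 0, "wy": 0, "wz": 0, "claw": 0}
  ]
}}

```text
clock: 18.65
tool_pos: [0.5092, -0.2322, 0.0887]
eef_rot: [0.774, 0.633, -0.0, -0.0]
contact_force: [0.3, -0.7, 1.1]
opening: 0.006
finger_force: 0.0
```

Request:
{"op": "step_arm", "data": {
  "motion": [
    {"dx": 0, "dy": 0, "dz": 0.02, "wx": 0, "wy": 0, "wz": 0, "claw": 0},
    {"dx": 0, "dy": 0, "dz": 0.04, "wx": 0, "wy": 0, "wz": 0, "claw": 0},
    {"dx": 0, "dy": 0, "dz": 0.06, "wx": 0, "wy": 0, "wz": 0, "claw": 0},
    {"dx": 0, "dy": 0, "dz": 0.08, "wx": 0, "wy": 0, "wz": 0, "claw": 0}
  ]
}}

```text
clock: 19.05
tool_pos: [0.5096, -0.2323, 0.0828]
eef_rot: [0.774, 0.633, 0.0, 0.0]
contact_force: [-0.7, 0.4, 2.3]
opening: 0.006
finger_force: 0.9
```

Request:
{"op": "step_arm", "data": {
  "motion": [
    {"dx": 0, "dy": 0, "dz": 0.015, "wx": 0, "wy": 0, "wz": 0, "claw": 0},
    {"dx": 0, "dy": 0, "dz": 0.03, "wx": 0, "wy": 0, "wz": 0, "claw": 0},
    {"dx": 0, "dy": 0, "dz": 0.045, "wx": 0, "wy": 0, "wz": 0, "claw": 0},
    {"dx": 0, "dy": 0, "dz": 0.045, "wx": 0, "wy": 0, "wz": 0, "claw": 0}
  ]
}}

```text
clock: 19.45
tool_pos: [0.5096, -0.2323, 0.0792]
eef_rot: [0.774, 0.633, 0.0, 0.0]
contact_force: [-0.0, 0.2, 4.0]
opening: 0.004
finger_force: 1.7
```

Request:
{"op": "step_arm", "data": {
  "motion": [
    {"dx": 0, "dy": 0, "dz": 0.015, "wx": 0, "wy": 0, "wz": 0, "claw": 0},
    {"dx": 0, "dy": 0, "dz": 0.03, "wx": 0, "wy": 0, "wz": 0, "claw": 0},
    {"dx": 0, "dy": 0, "dz": 0.03, "wx": 0, "wy": 0, "wz": 0, "claw": 0}
  ]
}}

```text
clock: 19.75
tool_pos: [0.5096, -0.2323, 0.0782]
eef_rot: [0.774, 0.633, -0.0, 0.001]
contact_force: [-3.2, 0.6, 16.3]
opening: 0.002
finger_force: 8.1
```

The button bottomed out: the force rose sharply at z = 78 mm. Lifting clear.

Request:
{"op": "step_arm", "data": {
  "motion": [
    {"dx": 0, "dy": 0, "dz": -0.1, "wx": 0, "wy": 0, "wz": 0, "claw": 0},
    {"dx": 0, "dy": 0, "dz": -0.4, "wx": 0, "wy": 0, "wz": 0, "claw": 0},
    {"dx": 0, "dy": 0, "dz": -0.8, "wx": 0, "wy": 0, "wz": 0, "claw": 0},
    {"dx": 0, "dy": 0, "dz": -1, "wx": 0, "wy": 0, "wz": 0, "claw": 0},
    {"dx": 0, "dy": 0, "dz": -1, "wx": 0, "wy": 0, "wz": 0, "claw": 0}
  ]
}}

```text
clock: 20.25
tool_pos: [0.5108, -0.2325, 0.1586]
eef_rot: [0.775, 0.633, 0.001, 0.002]
contact_force: [-0.3, -1.1, 0.1]
opening: 0.006
finger_force: 0.0
```

Request:
{"op": "step_arm", "data": {
  "motion": [
    {"dx": -0.5, "dy": 0, "dz": -0.4, "wx": 0, "wy": 0, "wz": 0, "claw": 0},
    {"dx": -1, "dy": 0, "dz": -0.8, "wx": 0, "wy": 0, "wz": 0, "claw": 0},
    {"dx": -1, "dy": 0, "dz": -0.8, "wx": 0, "wy": 0, "wz": 0, "claw": 0},
    {"dx": -1, "dy": 0, "dz": -0.8, "wx": 0, "wy": 0, "wz": 0, "claw": 0},
    {"dx": -1, "dy": 0, "dz": -0.8, "wx": 0, "wy": 0, "wz": 0, "claw": 0}
  ]
}}

```text
clock: 20.75
tool_pos: [0.493, -0.3089, 0.2192]
eef_rot: [0.774, 0.633, -0.0, -0.002]
contact_force: [0.1, 0.6, -0.3]
opening: 0.004
finger_force: 0.0
```

```bash
python3 - <<'E'
from h import *
to(.5098,-.2311,.084); board('t7'); snap('side','s7')
E
```

```text
tcp [ 0.493  -0.3089  0.2192] x [0.198 0.98  0.002] z [-0.002  0.002 -1.   ] f [ 0.1  0.6 -0.3] units [0.991 0.017 1.692]
front edge s [-402.77590867 -401.86193665 -399.84103462] z 0.05714847025696512 0.05698476408571218
```

View pics/s7.png

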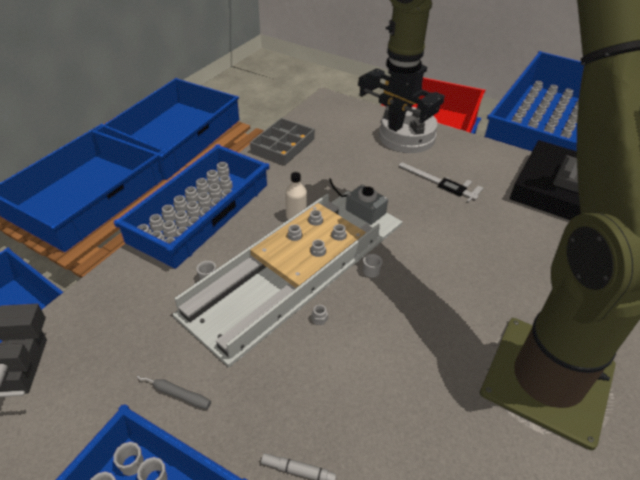

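The final view shows the board seated flush around (310,245) with its four fittings standing. The button has sprung back at (368,190), the other items are where they started, and the hand is clear.

```bash
python3 -c "
from plant import workorder
print(workorder.finish_job())"
```

```text
the job is handed in; nothing more can be done
None
```

I pushed the board gently home until it dropped flush into the notches with all four fittings standing, then pressed the ready button fully, moved the hand clear, and handed the job in at about 21 s of the 48 s limit; no verdict was returned.

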